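# Transfer a hanging parts caddy to the next rail and park it against the buffer

### The job

Lift the hanging parts caddy over the end stop of the rail it hangs on, thread it onto the next rail over that rail's end stop, and let it down so that it hangs there. Then slide it along that rail, pushing gently with the caddy itself and never with the gripper, until the buffer's stiff pin is pushed fully in, flush with the buffer block, and the caddy is pressed home on the block with a push of about 15 N for a moment; let go and leave the caddy hanging still on the second rail. Force nothing against either rail (25 N is too much), do not spill the caddy, and leave the other things on the table alone.

Things in the scene. Friction and masses are not known exactly. Their poses are not given: they have to be found in the camera images.
- caddy: Hanging caddy, one rigid piece, 0.3 to 0.63 kg: closed steel loop round the rail, grip tab above, grey open bin of bolts below. Origin: middle of the underside of the loop's top piece (42 x, 16 y, 20 mm high), which rests on the rail; z up, y along its rail. The loop's opening is 26 mm wide (x), 44 mm high, from the origin down, and 16 mm deep along y.
- caddy_tab (a point): Where to grip the caddy: a point in its upright steel tab, 50 mm above its origin. The tab is 14 mm thick (along y, the rail's direction), 30 mm wide (x) and reaches from 20 to 73 mm above the origin; grip the 14 mm from above.
- caddy_bin (a point): Middle of the underside of the caddy's bin, 140 mm below the caddy's origin. The bin is 90 (x) by 80 (y) by 50 mm high; a 12 mm stem joins it to the loop.
- rail_a: First rail, where the caddy starts: steel bar on edge, 12 mm thick (x), 16 mm high, on a 30 mm square post at its outer end with a 110 by 90 mm foot. Origin: on the table under the post's middle, z up. The bar runs level along its own -y to a free end 300 mm from the post's axis; its top edge is 235 mm above the origin.
- rail_a_end (a point): Middle of the first rail's free end, at the bar's top edge. The end stop is the last 8 mm of the bar, a lip 12 mm above the top edge. The loop surrounds the bar: the caddy leaves only past this end, lifted by more than 12 and less than 28 mm (there the loop's lower piece meets the bar's underside).
- rail_b: Second rail, same bar and end stop, top edge 215 mm above its origin (on the table under its post's middle); it runs from the post along its own +y, free end 300 mm from the post's axis, towards the first rail but not always in line. A grey buffer block (32 wide, 34 long, 25 mm above the bar) is clamped on it, set elsewhere each time, not measured: find it by feel or eye.
- rail_b_end (a point): Middle of the second rail's free end, at the bar's top edge; same lip, 8 mm thick, 12 mm above the top edge. The face of the buffer block that looks to this end lies somewhere from 155 to 215 mm away from it (85 to 145 mm from the post's axis).
- pin (a joint): How far the buffer's pin is in (m): 0 = 12 mm out of the block's face, towards the free end; 0.012 = flush. 12 mm thick, along the rail, axis 12 mm above the bar: the loop's top piece meets it. Moves at about 3 N (felt as 3 to 8 N with the caddy's rail friction), no spring, stays where left; then the loop meets the hard block and force climbs. Pin and buffer count as part of the second rail.
- tape: Bystander: black roll of tape lying flat, 90 mm across, 40 mm high. Leave alone.
- driver: Bystander: screwdriver lying on the table. Leave alone.
- spanner: Bystander: steel spanner lying on the table. Leave alone.
- carton: Bystander: small cardboard carton 100 x 70 x 45 mm. Leave alone.
- jar: Bystander: glass jar 60 mm across, 85 mm high. Leave alone.
- can: Bystander: metal can 66 mm across, 120 mm high. Leave alone.
- spare_bin: Bystander: loose empty grey bin 90 x 80 x 50 mm on the table. Leave alone.
Not all that is in view belongs to the job. Of the things that look like the caddy, the middle-sized one is meant.

How it is judged:
By the outcome, as a careful person would: the job done as asked, in the order asked, and still so for the second after the job is handed in, with the robot touching nothing.
It also fails if it takes over 61 s, if anything falls off the work surface, if the arm or the gripper's body presses on something with over 40 N, if the wrist force passes 120 N, or if a joint passes its speed limit or range.

### The arm

A 6-joint arm with a two-finger parallel gripper is mounted at the origin on the work surface. World frame = base frame: x ahead of the robot, y to its left, z up, the work surface at z = 0. Lengths are in mm, angles in rad, forces in N, time in s.
With the tool pointing down it reaches from about 200 to 875 mm from the base axis. Payload 3.4 kg.
Tool frame: the origin (TCP) lies on the centre line of the jaws, within the pads' length; the fingertips stand 19 mm ahead of it and the grasp point (between the pads) is the TCP (tips_ahead is the z of the fingertips in the tool frame, in mm); z points along the fingers, y is the line along which they close (so a half turn about z gives the same grasp; the last joint's range is limited). The gripper opens to 94 mm and grips with 3 to 60 N. Pads are 16 mm wide; open, the fingers measure 119 mm over their backs; the gripper's body (75 mm by 177 mm) begins 78 mm behind the grasp point.
Start: joints at [1.045, 0.276, 1.505, -0, 1.361, -0.121], TCP at [226.475, 528.557, 224.493] pointing down, gripper open.
Joint ranges: [-2.89, 2.89], [-0.75, 2.08], [0.22, 2.7], [-1.18, 4.32], [0.11, 2.71], [-2.7, 2.7]. Speed limits (rad/s): [2.57, 2.57, 3.14, 3.14, 3.14, 3.14].

### API

Orientations are given as a 3x3 rotation matrix whose columns are the frame's x, y, z axes.
In Python, from rig import observe, get_image, get_calibration, hand_in, tips_ahead gives the robot as it stands.
- The arm moves only by the tool play_rows, never from a script. Its argument "deltas" is a list of rows, each a list of 3 entries, a list of its own where there are three numbers: the shift along the world's x, y, z in mm, then the turn, a rotation vector about the world's x, y, z in rad, then the finger opening in mm, from 0 to 94. In form: [[[dx, dy, dz], [wx, wy, wz], hand], ...]. A call has 1 to 8 rows; each row is the pose to reach, as a shift and turn from the pose commanded when the call began; what a row does not reach only later rows make up. A row lasts 1/10 s, in which the tool goes at most 50 mm and 8.59 degrees, less where a joint would pass 70% of its speed; a pose out of reach is approached as far as the arm can. A call with a gripper value outside its range is refused whole. The fingers move at their own pace and stop on an object; the grip force is fixed at half the most. Time passes only in rows, so rows that repeat a pose let the fingers close. It gives the time, the measured TCP pose, the force, the opening and the grip force at its end, in the units of the state.
- observe(): the state, without advancing time (a new reading comes with each control period).
- get_image(name): name is "scene" or "top" or "wrist"; returns the picture (480x640x3 uint8, red, green, blue); there is no depth.
- get_calibration(name): a dict with "intrinsics" (3x3 intrinsics, pixels), "rvec" (rotation vector, rad) and "tvec" (3), from world to camera coordinates, as OpenCV has them. Camera axes: x right, y down, z forward; pixel columns grow to the right and rows downward; lengths in mm; the calibration is good to about 2 mm. A picture is of the moment at which its call begins: read the wrist's pose just before it. get_calibration takes no time and is no camera call; for the wrist camera it gives the pose at the moment of the call.
- hand_in(): hands the job in; it is judged then, once.
The state is a dict: "t": time; "joint_pos": joint angles; "qvel": joint speeds; "joint_efforts": joint torques, N m; "eef_pos": TCP position; "tcp_rot": TCP orientation; "force": force on the tool from outside, world axes, zero at the start; "torque": the same for the moment, N m; "grip_width": finger opening in mm; "finger_force": force on a finger pad.
Only numpy, scipy, OpenCV 4.12 (cv2) and the standard library are available. Lean on these libraries where they do the work, as an engineer would, in place of code of your own. Each camera call takes 0.05 s, during which the arm holds its last target. There are 200 camera calls.

## Working session

There is one attempt and no reset: what is moved stays moved. The work goes in short steps, Python scripts to look and compute and a tool call to move; the robot and the scene stay as the last step left them, time stands still between calls to the robot, and variables do not carry over. Pictures are saved under pics/ and viewed, at most 10 in all, crops included, and the job is handed in when it is done.

Besides the shell and the picture viewer there is one more tool, called after "Call:" by a JSON object that holds its "api" and its "payload", one argument or row to a line. play_rows: Moves the arm, as the interface text tells. Its arguments: {"type":"object","properties":{"deltas":{"type":"array"}},"required":["deltas"]}

```bash
mkdir -p pics; ls; python3 - <<'E'
from rig import *
import cv2
for n in ("scene","top"):
    cv2.imwrite(f"pics/{n}0.png",get_image(n)[:,:,::-1]); c=get_calibration(n); print(n,c)
o=observe();print(o['t'],o['force'],o['tcp_rot'],tips_ahead)
E
```

```text
pics
scene {'intrinsics': array([[433.41588206,   0.        , 317.85631972],
       [  0.        , 433.41588206, 239.38913176],
       [  0.        ,   0.        ,   1.        ]]), 'rvec': array([ 2.19322879,  0.70810261, -0.31938689]), 'tvec': array([-499.48724988,  -98.37230546, 1462.43331143])}
top {'intrinsics': array([[493.87769755,   0.        , 314.07844163],
       [  0.        , 493.87769755, 241.97686707],
       [  0.        ,   0.        ,   1.        ]]), 'rvec': array([ 2.10187101, -2.15296891,  0.18816183]), 'tvec': array([   3.56373422,  627.07065587, 1128.20355131])}
0.1 [ 0.74597857  0.75194597 -0.92994756] [[-9.19189470e-01  3.93814865e-01 -7.55363714e-04]
 [ 3.93815557e-01  9.19188479e-01 -1.35919062e-03]
 [ 1.59052154e-04 -1.54682769e-03 -9.99998791e-01]] 19.0
```

View pics/scene0.png

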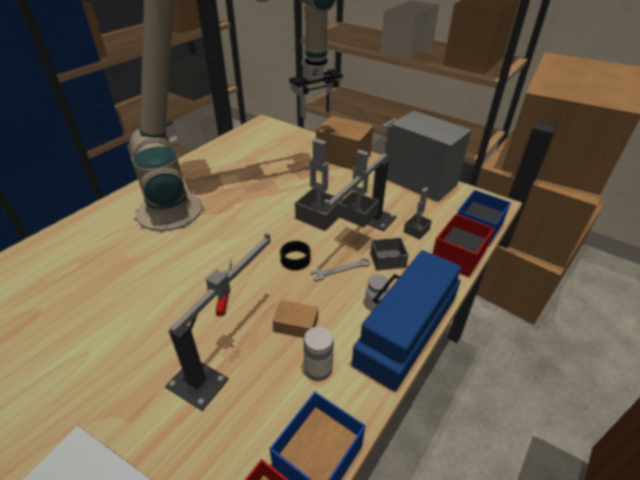

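View pics/top0.png

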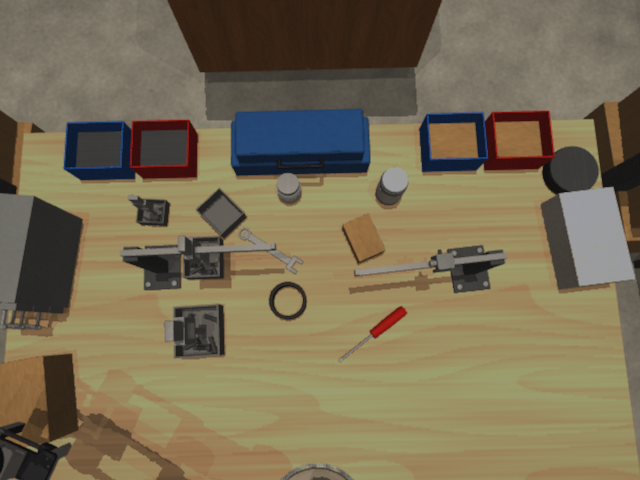

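The scene view shows the caddy on the far rail at about (355,170). In the top view, rail A runs from (125,254) to its free end at (275,247), with the caddy at about (190,247). Rail B runs from its free end at (357,272) to its post at (503,257), with the buffer block at about (443,262). The larger and smaller lookalikes stand on the table at (195,330) and (150,210).

```bash
python3 - <<'E'
import cv2,numpy as np
t=cv2.imread("pics/top0.png")
a=cv2.resize(t[225:290,115:295],None,fx=4.4,fy=4.4,interpolation=cv2.INTER_CUBIC)
b=cv2.resize(t[235:300,340:520],None,fx=4.4,fy=4.4,interpolation=cv2.INTER_CUBIC)
cv2.imwrite("pics/crop.png",np.vstack([a,b]))
E
cat > h.py <<'E'
import numpy as np,cv2
from rig import *
def cast(name,uv,z,c=None):
    c=c or get_calibration(name);K=c['intrinsics'];R=cv2.Rodrigues(c['rvec'])[0];t=c['tvec']
    d=R.T@np.linalg.solve(K,np.array([uv[0],uv[1],1.]));o=-R.T@t
    return o+d*(z-o[2])/d[2]
E
```

```text
(no output)
```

View pics/crop.png

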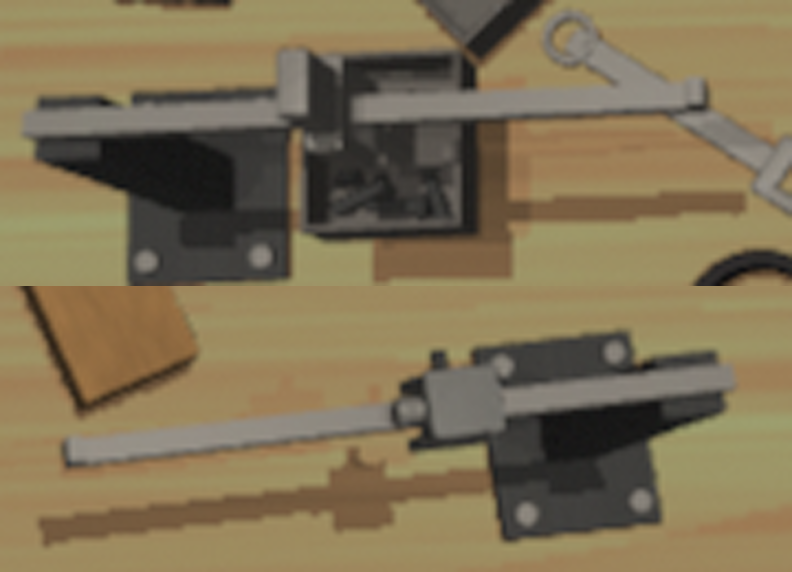

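The crop shows:
- Rail A's lip end at crop (708,93), its outer end at (25,123), and the tab's top face centred at (293,84).
- Rail B's lip end at crop (65,452), its outer end at (733,378), the block face at x≈428 and the pin tip at x≈393.

```bash
python3 - <<'E'
from h import *
A=lambda x,y:(115+(x+.5)/4.4-.5,225+(y+.5)/4.4-.5)
B=lambda x,y:(340+(x+.5)/4.4-.5,235+(y-286+.5)/4.4-.5)
p=lambda n,uv,z:print(n,np.round(uv,1),np.round(cast("top",uv,z),1))
p("Aend",A(707,93),247);p("Aout",A(25,123),235);p("tab",A(293,84),308)
p("tabL",A(293,48),308);p("tabR",A(293,120),308)
p("Bend",B(66,452),227);p("Bout",B(733,378),215);p("block",B(428,404),240);p("blkfar",B(504,400),240);p("pintip",B(394,411),233)
a0=cast("top",A(25,123),235);a1=cast("top",A(707,93),247);b0=cast("top",B(733,378),215);b1=cast("top",B(66,452),227)
for s,e in((a0,a1),(b1,b0)):
  d=(e-s)[:2];print(np.linalg.norm(d),np.degrees(np.arctan2(d[0],-d[1])))
# feet bolts at table: post middle
for q in (A(147,261),A(261,256)): p("Abolt",q,6)
for q in (B(503,365),B(615,352),B(528,514),B(641,501)): p("Bbolt",q,6)
# scene check
for n,P in(("Aend",a1),("Bend",b1)):
  c=get_calibration("scene");print(n,cv2.projectPoints(P.reshape(1,3),c['rvec'],c['tvec'],c['intrinsics'],None)[0].ravel())
s=cv2.imread("pics/scene0.png")
x=cv2.resize(s[130:230,290:410],None,fx=5,fy=5,interpolation=cv2.INTER_CUBIC)
y=cv2.resize(s[225:335,165:285],None,fx=4.5,fy=4.5,interpolation=cv2.INTER_CUBIC)[:500]
y=cv2.copyMakeBorder(y,0,500-y.shape[0],0,0,0)
im=np.hstack([x,y]);print(im.shape);cv2.imwrite("pics/scrop.png",im[:, :])
im=cv2.resize(s[130:230,290:410],None,fx=5,fy=5,interpolation=cv2.INTER_CUBIC)
z=cv2.resize(s[225:335,165:285],None,fx=1.6667,fy=1.6667)
cv2.imwrite("pics/scrop.png",np.hstack([im,cv2.copyMakeBorder(z,0,500-z.shape[0],0,0,0)]))
E
```

```text
Aend [275.3 245.8] [586.8  66.4 247. ]
Aout [120.3 252.6] [582.5 381.3 235. ]
tab [181.2 243.7] [584.4 238.4 308. ]
tabL [181.2 235.5] [600.1 238.8 308. ]
tabR [181.2 251.9] [568.8 238.1 308. ]
Bend [354.6 272.3] [531.8 -91.9 227. ]
Bout [506.2 255.5] [ 560.4 -405.9  215. ]
block [436.9 261.4] [ 548.3 -256.4  240. ]
blkfar [454.2 260.5] [ 549.3 -291.   240. ]
pintip [429.2 263. ] [ 546.4 -242.3  233. ]
314.9097195509749 0.7796668432892375
315.29173890208625 5.206447161905257
Abolt [148.  283.9] [540.8 400.3   6. ]
Abolt [173.9 282.8] [542.1 336.5   6. ]
Bbolt [453.9 252.6] [ 600.7 -358.8    6. ]
Bbolt [479.4 249.6] [ 606.6 -422.6    6. ]
Bbolt [459.6 286.4] [ 516.3 -366.5    6. ]
Bbolt [485.3 283.5] [ 522.  -430.1    6. ]
Aend [324.51091859 201.3288608 ]
Bend [266.84208553 232.07603261]
(500, 1140, 3)
```

View pics/scrop.png

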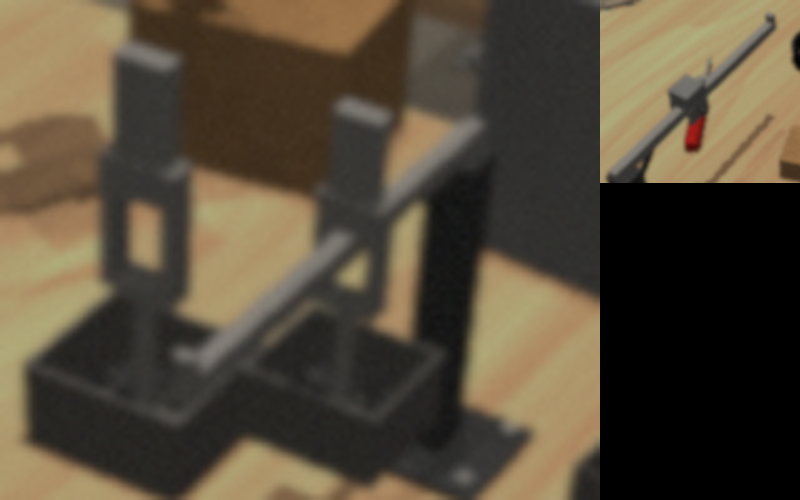

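The scene crop confirms the middle-sized caddy hangs on rail A, with the larger one standing on the table beside it. Both bars come out at 315 mm (300 plus half the post), and the block face is about 165 mm from rail B's end, so the measurements fit. Next I approach above the tab.

Call:
{"api": "play_rows", "payload": {
  "deltas": [
    [[0,0,50],[0,0,0.05],94],
    [[20,-15,100],[0,0,0.1],94],
    [[60,-45,126],[0,0,0.2],94],
    [[95,-75,126],[0,0,0.3],94],
    [[130,-105,126],[0,0,0.418],94],
    [[165,-133,126],[0,0,0.418],94],
    [[200,-162,126],[0,0,0.418],94],
    [[235,-190,126],[0,0,0.418],94]
  ]
}}

```text
t: 0.9
eef_pos: [462.5, 337.0, 350.2]
tcp_rot: [[-1.0, -0.013, -0.001], [-0.013, 1.0, -0.0], [0.001, -0.0, -1.0]]
force: [-0.1, -0.1, -0.5]
grip_width: 94.0
finger_force: 0.0
```

Call:
{"api": "play_rows", "payload": {
  "deltas": [
    [[35,-28,0],[0,0,0],60],
    [[70,-56,0],[0,0,0],60],
    [[105,-85,0],[0,0,0],60],
    [[123,-100,0],[0,0,0],60],
    [[123,-100,0],[0,0,0],60],
    [[123,-100,0],[0,0,0],60]
  ]
}}

```text
t: 1.5
eef_pos: [584.2, 238.4, 349.7]
tcp_rot: [[-1.0, -0.012, -0.002], [-0.012, 1.0, 0.0], [0.002, 0.0, -1.0]]
force: [-0.4, 0.3, 0.0]
grip_width: 60.4
finger_force: 0.0
```

```bash
python3 - <<'E'
from h import *
o=observe();c=get_calibration("wrist");im=get_image("wrist")[:,:,::-1]
print(o['t'],o['eef_pos'],o['tcp_rot'][:,1],o['force']);print(np.arctan2(o['tcp_rot'][1][1],o['tcp_rot'][0][1]))
cv2.imwrite("pics/w1.png",im);import pickle;pickle.dump(c,open("w1.pkl","wb"))
E
```

```text
1.5 [584.23520856 238.43797152 349.7164129 ] [-1.22781463e-02  9.99924553e-01  3.68543248e-04] [-0.3826634   0.28731875  0.01023159]
1.583074782436707
```

View pics/w1.png

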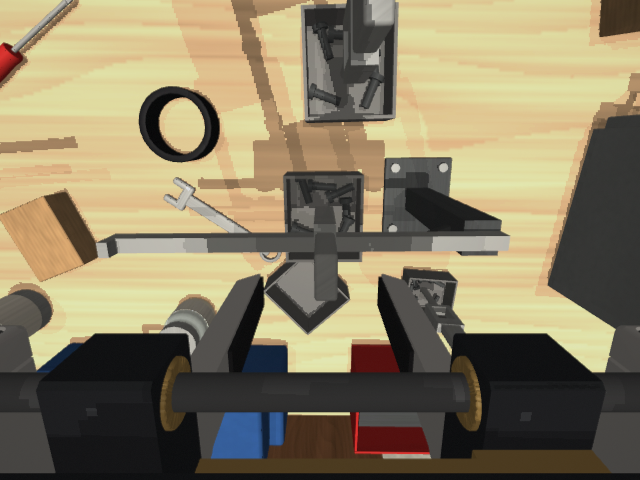

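The wrist view shows the tab standing at u 314–338, v 246–300, midway between the fingers (264–380). Rail A's stop is at (107,245) and its outer end at (509,241).

```bash
python3 - <<'E'
from h import *
import pickle;c=pickle.load(open("w1.pkl","rb"))
for n,uv,z in(("tabtop far edge L",(315,300),308),("tabtop R",(338,300),308),("Aend",(98,247),247),("Aend low",(117,244),235),("Aout",(509,238),235)): print(n,np.round(cast("wrist",uv,z,c),1))
E
```

```text
tabtop far edge L [600.  235.1 308. ]
tabtop R [599.9 249.  308. ]
Aend [586.6  71.  247. ]
Aend low [587.6  78.7 235. ]
Aout [579.1 385.3 235. ]
```

Call:
{"api": "play_rows", "payload": {
  "deltas": [
    [[0,2,-30],[0,0,0],50],
    [[0,2,-55],[0,0,0],40],
    [[0,2,-61],[0,0,0],40],
    [[0,2,-61],[0,0,0],30],
    [[0,2,-61],[0,0,0],20],
    [[0,2,-61],[0,0,0],10],
    [[0,2,-61],[0,0,0],10],
    [[0,2,-61],[0,0,0],10]
  ]
}}

```text
t: 2.35
eef_pos: [585.0, 241.3, 291.0]
tcp_rot: [[-1.0, -0.013, 0.002], [-0.013, 1.0, 0.002], [-0.003, 0.002, -1.0]]
force: [-0.5, 2.1, 3.4]
grip_width: 14.0
finger_force: 30.0
```

Call:
{"api": "play_rows", "payload": {
  "deltas": [
    [[0,0,4],[0,0,0],5],
    [[0,0,8],[0,0,0],5],
    [[0,0,12],[0,0,0],5],
    [[0,0,16],[0,0,0],5],
    [[0,0,20],[0,0,0],5],
    [[0,0,20],[0,0,0],5],
    [[0,0,20],[0,0,0],5]
  ]
}}

```text
t: 3.05
eef_pos: [584.5, 240.6, 309.5]
tcp_rot: [[-1.0, -0.013, 0.0], [-0.013, 1.0, 0.0], [-0.0, 0.0, -1.0]]
force: [-0.5, -0.8, -4.8]
grip_width: 13.6
finger_force: 30.0
```

```bash
python3 - <<'E'
from h import *
o=observe();print(o['t'],o['eef_pos'],o['tcp_rot'],o['force'],o['torque'])
cv2.imwrite("pics/s2.png",cv2.resize(get_image("scene")[120:220,290:410,::-1],None,fx=5,fy=5,interpolation=cv2.INTER_CUBIC))
E
```

```text
3.05 [584.49943933 240.55836901 309.52298736] [[-9.99912747e-01 -1.32097504e-02  3.56930913e-05]
 [-1.32097475e-02  9.99912744e-01  7.96230878e-05]
 [-3.67417780e-05  7.91446437e-05 -9.99999996e-01]] [-0.51843763 -0.8446221  -4.81997187] [ 0.04656088  0.03437477 -0.00308937]
```

View pics/s2.png

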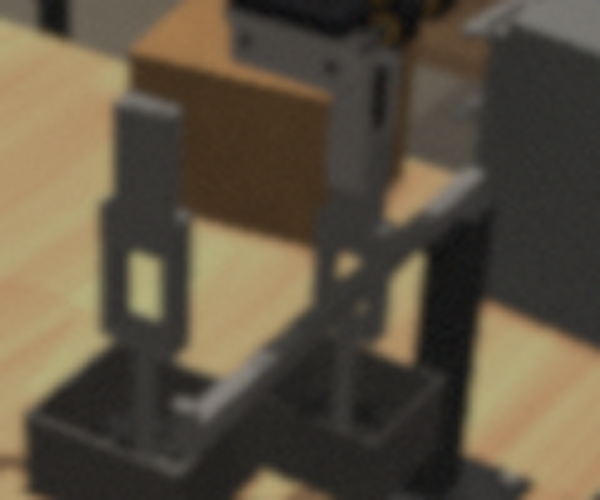

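Lifted about 19–20 mm, with about 4.8 N of load, and the loop looks clear of the bar. Sliding along rail A and off the end.

Call:
{"api": "play_rows", "payload": {
  "deltas": [
    [[0.1,-6,0],[0,0,0],5],
    [[0.2,-18,0],[0,0,0],5],
    [[0.5,-36,0],[0,0,0],5],
    [[0.7,-54,0],[0,0,0],5],
    [[1.0,-72,0],[0,0,0],5],
    [[1.2,-90,0],[0,0,0],5],
    [[1.4,-105,0],[0,0,0],5],
    [[1.6,-115,0],[0,0,0],5]
  ]
}}

```text
t: 3.9
eef_pos: [586.1, 123.6, 309.6]
tcp_rot: [[-1.0, -0.012, 0.0], [-0.012, 1.0, -0.0], [-0.0, -0.0, -1.0]]
force: [-0.2, 0.6, -5.0]
grip_width: 14.3
finger_force: 30.0
```

Call:
{"api": "play_rows", "payload": {
  "deltas": [
    [[0.2,-12,0],[0,0,0],5],
    [[0.4,-24,0],[0,0,0],5],
    [[0.5,-36,0],[0,0,0],5],
    [[0.6,-48,0],[0,0,0],5],
    [[0.8,-60,0],[0,0,0],5],
    [[1.0,-72,0],[0,0,0],5],
    [[1.2,-82,0],[0,0,0],5],
    [[1.2,-88,0],[0,0,0],5]
  ]
}}

```text
t: 4.7
eef_pos: [587.4, 36.4, 309.5]
tcp_rot: [[-1.0, -0.012, 0.0], [-0.012, 1.0, -0.0], [-0.0, -0.0, -1.0]]
force: [-0.6, -0.1, -3.2]
grip_width: 13.9
finger_force: 30.0
```

Call:
{"api": "play_rows", "payload": {
  "deltas": [
    [[-4,-6,0],[0,0,0.01],5],
    [[-12,-18,0],[0,0,0.02],5],
    [[-24,-34,0],[0,0,0.04],5],
    [[-36,-52,0],[0,0,0.06],5],
    [[-48,-68,0],[0,0,0.079],5],
    [[-56,-76,0],[0,0,0.079],5],
    [[-59.4,-80,0],[0,0,0.079],5],
    [[-59.4,-80,0],[0,0,0.079],5]
  ]
}}

```text
t: 5.5
eef_pos: [527.7, -42.4, 309.7]
tcp_rot: [[-0.996, -0.091, 0.001], [-0.091, 0.996, 0.0], [-0.001, 0.0, -1.0]]
force: [0.3, -0.3, -4.1]
grip_width: 13.9
finger_force: 30.0
```

```bash
python3 - <<'E'
from h import *
import pickle
o=observe();c=get_calibration("wrist");im=get_image("wrist")[:,:,::-1]
print(o['t'],o['eef_pos'],np.arctan2(o['tcp_rot'][1][1],o['tcp_rot'][0][1]),o['force'])
cv2.imwrite("pics/w2.png",im);pickle.dump(c,open("w2.pkl","wb"));cv2.imwrite("pics/t2.png",get_image("top")[:,:,::-1])
E
```

```text
5.5 [527.65778444 -42.44685821 309.74495377] 1.6623678145379868 [ 0.26804134 -0.31566235 -4.11022   ]
```

View pics/w2.png

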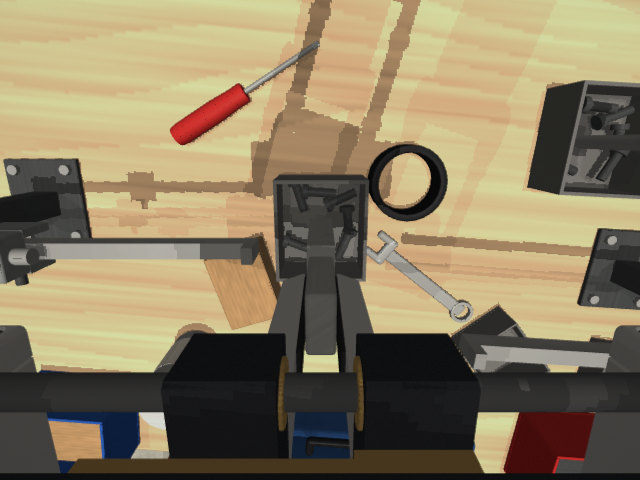

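The wrist view shows rail B level in the image (v≈250 from u 30 to 255), with its stop at about u 240–266. Its pin is at (20,257). The loop is in line to the right of it.

```bash
python3 - <<'E'
from h import *
import pickle
c=pickle.load(open("w2.pkl","rb"));im=cv2.imread("pics/w2.png")
g=cv2.cvtColor(im,cv2.COLOR_BGR2GRAY).astype(int)
for u in (60,120,180,220,235): print(u,g[232:270:1,u].tolist())
for v in(246,252,258): print(v,g[v,215:285].tolist())
for n,uv,z in(("bar60",(60,251),215),("bar220",(220,251),215),("end",(255,250),227),("pintip",(36,257),227)): print(n,np.round(cast("wrist",uv,z,c),1))
E
```

```text
60 [73, 73, 73, 73, 74, 70, 63, 61, 59, 58, 60, 107, 157, 165, 164, 164, 163, 163, 163, 164, 164, 163, 164, 164, 164, 164, 163, 181, 188, 188, 187, 189, 192, 194, 194, 193, 190, 186]
120 [189, 188, 188, 187, 184, 157, 83, 61, 60, 59, 59, 110, 164, 171, 171, 170, 169, 170, 169, 169, 170, 170, 170, 170, 170, 170, 170, 188, 198, 194, 190, 189, 190, 191, 189, 189, 190, 192]
180 [180, 181, 181, 188, 189, 162, 84, 61, 61, 61, 59, 103, 151, 156, 156, 156, 156, 156, 156, 156, 156, 156, 156, 156, 156, 155, 156, 180, 192, 196, 198, 199, 199, 200, 197, 193, 193, 194]
220 [190, 191, 191, 190, 190, 163, 85, 62, 62, 61, 62, 75, 89, 91, 91, 92, 91, 91, 91, 91, 91, 91, 91, 91, 91, 91, 91, 132, 149, 152, 151, 150, 150, 149, 148, 147, 147, 147]
235 [172, 174, 176, 175, 175, 150, 81, 63, 63, 63, 61, 74, 89, 92, 91, 92, 92, 91, 91, 91, 91, 91, 90, 90, 91, 91, 90, 119, 130, 129, 129, 128, 143, 146, 148, 151, 154, 156]
246 [91, 91, 90, 91, 91, 91, 91, 90, 91, 92, 91, 91, 91, 92, 92, 92, 92, 92, 92, 92, 91, 92, 91, 92, 91, 90, 77, 60, 58, 59, 59, 59, 59, 59, 59, 59, 59, 57, 52, 51, 54, 54, 54, 53, 52, 51, 49, 49, 49, 50, 60, 99, 108, 151, 152, 156, 166, 165, 165, 161, 118, 103, 100, 66, 36, 36, 37, 41, 48, 51]
252 [91, 91, 91, 91, 91, 91, 91, 91, 90, 91, 91, 90, 90, 90, 90, 91, 90, 91, 91, 91, 91, 91, 91, 91, 90, 83, 75, 76, 76, 75, 76, 76, 76, 76, 75, 76, 73, 51, 50, 53, 53, 54, 54, 59, 85, 52, 53, 51, 52, 51, 52, 51, 53, 90, 158, 158, 160, 171, 171, 166, 131, 103, 101, 82, 36, 36, 36, 36, 38, 57]
258 [91, 91, 90, 91, 91, 91, 91, 90, 90, 90, 90, 90, 90, 90, 90, 90, 90, 90, 90, 91, 90, 90, 91, 91, 90, 86, 76, 77, 77, 77, 76, 77, 76, 76, 77, 77, 75, 57, 52, 52, 72, 142, 142, 142, 143, 131, 100, 51, 52, 51, 50, 51, 51, 50, 55, 80, 112, 173, 173, 171, 139, 102, 102, 97, 36, 36, 36, 38, 38, 47]
bar60 [ 546.4 -232.2  215. ]
bar220 [ 535.7 -115.7  215. ]
end [528.8 -88.3 227. ]
pintip [ 547.8 -240.8  227. ]
```

Call:
{"api": "play_rows", "payload": {
  "deltas": [
    [[0.3,0,-6],[0,0,0],5],
    [[0.5,0,-14],[0,0,0],5],
    [[0.5,0,-19.5],[0,0,0],5],
    [[0.9,-5,-19.5],[0,0,0],5],
    [[1.7,-14,-19.5],[0,0,0],5],
    [[2.6,-24,-19.5],[0,0,0],5],
    [[3.5,-34,-19.5],[0,0,0],5],
    [[3.9,-38,-19.5],[0,0,0],5]
  ]
}}

```text
t: 6.4
eef_pos: [532.1, -82.2, 290.2]
tcp_rot: [[-0.996, -0.091, 0.001], [-0.091, 0.996, -0.001], [-0.0, -0.001, -1.0]]
force: [0.4, 0.1, -4.7]
grip_width: 14.2
finger_force: 30.0
```

Call:
{"api": "play_rows", "payload": {
  "deltas": [
    [[0.5,-6,0],[0,0,0],5],
    [[1.1,-12,0],[0,0,0],5],
    [[1.6,-18,0],[0,0,0],5],
    [[2.2,-24,0],[0,0,0],5],
    [[2.7,-30,0],[0,0,0],5],
    [[3.3,-36,0],[0,0,0],5],
    [[3.8,-42,0],[0,0,0],5],
    [[4.4,-48,0],[0,0,0],5]
  ]
}}

```text
t: 7.2
eef_pos: [536.2, -128.9, 290.0]
tcp_rot: [[-0.996, -0.092, -0.0], [-0.092, 0.996, 0.0], [0.0, 0.0, -1.0]]
force: [-0.0, -0.1, -4.1]
grip_width: 13.7
finger_force: 30.0
```

```bash
python3 - <<'E'
from h import *
o=observe();print(o['t'],o['eef_pos'],o['force'],o['torque'])
s=get_image("scene")[150:310,170:350,::-1];cv2.imwrite("pics/s3.png",cv2.resize(s,None,fx=3.7,fy=3.7,interpolation=cv2.INTER_CUBIC))
E
```

```text
7.2 [ 536.21040188 -128.91541834  289.97722879] [-0.02301675 -0.12259747 -4.10880107] [ 0.04069179  0.01148636 -0.03028654]
```

View pics/s3.png

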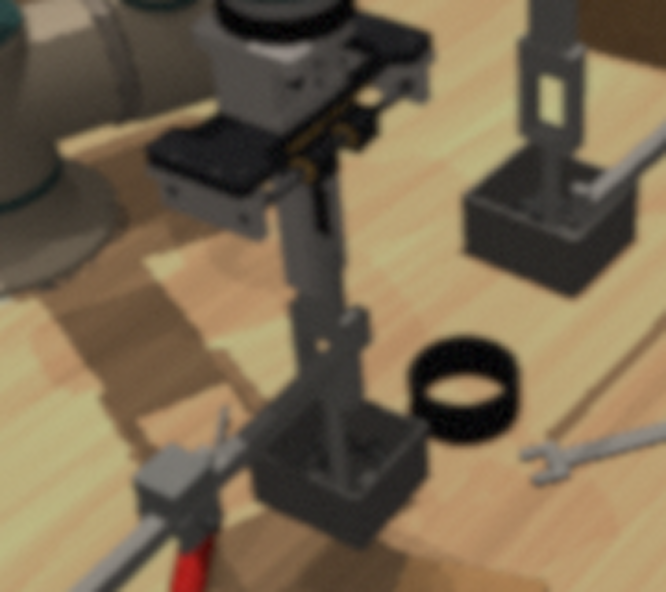

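The loop at about (330,345) is round rail B's bar, with the stop at (355,320) behind it and no contact forces. Letting it down.

Call:
{"api": "play_rows", "payload": {
  "deltas": [
    [[0,0,-4],[0,0,0],5],
    [[0,0,-8],[0,0,0],5],
    [[0,0,-12],[0,0,0],5],
    [[0,0,-15],[0,0,0],5],
    [[0,0,-17],[0,0,0],5],
    [[0,0,-18],[0,0,0],5],
    [[0,0,-18],[0,0,0],5]
  ]
}}

```text
t: 7.95
eef_pos: [536.1, -128.3, 271.9]
tcp_rot: [[-0.996, -0.092, -0.0], [-0.092, 0.996, 0.0], [0.0, 0.0, -1.0]]
force: [0.6, -0.6, -5.1]
grip_width: 13.6
finger_force: 30.0
```

Call:
{"api": "play_rows", "payload": {
  "deltas": [
    [[0,0,-0.5],[0,0,0],5],
    [[0,0,-1],[0,0,0],5],
    [[0,0,-1],[0,0,0],5]
  ]
}}

```text
t: 8.25
eef_pos: [536.2, -128.5, 271.1]
tcp_rot: [[-0.996, -0.092, 0.0], [-0.092, 0.996, 0.0], [-0.0, 0.0, -1.0]]
force: [-0.3, 0.0, -4.6]
grip_width: 13.6
finger_force: 30.0
```

Call:
{"api": "play_rows", "payload": {
  "deltas": [
    [[0,0,-0.5],[0,0,0],5],
    [[0,0,-0.5],[0,0,0],5]
  ]
}}

```text
t: 8.45
eef_pos: [536.2, -128.5, 271.1]
tcp_rot: [[-0.996, -0.092, 0.001], [-0.092, 0.996, -0.0], [-0.001, -0.0, -1.0]]
force: [-0.7, 0.4, -0.5]
grip_width: 14.1
finger_force: 30.0
```

Call:
{"api": "play_rows", "payload": {
  "deltas": [
    [[0,0,-0.5],[0,0,0],5],
    [[0,0,-0.5],[0,0,0],5]
  ]
}}

```text
t: 8.65
eef_pos: [536.2, -128.5, 271.0]
tcp_rot: [[-0.996, -0.092, 0.001], [-0.092, 0.996, -0.0], [-0.001, -0.0, -1.0]]
force: [-2.1, 0.7, 4.6]
grip_width: 13.8
finger_force: 30.0
```

Call:
{"api": "play_rows", "payload": {
  "deltas": [
    [[0.2,-2,0.5],[0,0,0],5],
    [[0.7,-8,0.5],[0,0,0],5],
    [[1.6,-18,0.5],[0,0,0],5],
    [[2.6,-28,0.5],[0,0,0],5],
    [[3.6,-40,0.5],[0,0,0],5],
    [[4.7,-52,0.5],[0,0,0],5],
    [[5.8,-64,0.5],[0,0,0],5],
    [[6.6,-72,0.5],[0,0,0],5]
  ]
}}

```text
t: 9.45
eef_pos: [543.3, -199.2, 271.0]
tcp_rot: [[-0.996, -0.092, 0.002], [-0.092, 0.996, 0.004], [-0.002, 0.004, -1.0]]
force: [-0.1, 5.9, 4.8]
grip_width: 14.2
finger_force: 30.0
```

Call:
{"api": "play_rows", "payload": {
  "deltas": [
    [[0.4,-4,0],[0,0,0],5],
    [[0.7,-8,0],[0,0,0],5],
    [[1.1,-12,0],[0,0,0],5],
    [[1.5,-16,0],[0,0,0],5],
    [[1.6,-18,0],[0,0,0],5]
  ]
}}

```text
t: 9.95
eef_pos: [544.9, -216.8, 271.0]
tcp_rot: [[-0.996, -0.092, 0.001], [-0.092, 0.996, 0.004], [-0.002, 0.004, -1.0]]
force: [-0.3, 5.2, 5.1]
grip_width: 13.9
finger_force: 30.0
```

Call:
{"api": "play_rows", "payload": {
  "deltas": [
    [[0,0,0.4],[0,0,0],5],
    [[0.2,-2,0.6],[0,0,0],5],
    [[0.4,-4,0.6],[0,0,0],5],
    [[0.4,-4,0.6],[0,0,0],5]
  ]
}}

```text
t: 10.35
eef_pos: [544.9, -222.5, 271.0]
tcp_rot: [[-0.996, -0.092, 0.0], [-0.092, 0.996, 0.0], [-0.0, 0.0, -1.0]]
force: [-0.0, 4.5, 1.7]
grip_width: 14.0
finger_force: 30.0
```

Call:
{"api": "play_rows", "payload": {
  "deltas": [
    [[0.1,-1,0],[0,0,0],5],
    [[0.3,-3,0],[0,0,0],5],
    [[0.5,-5,0],[0,0,0],5]
  ]
}}

```text
t: 10.65
eef_pos: [545.2, -227.6, 271.0]
tcp_rot: [[-0.996, -0.092, -0.0], [-0.092, 0.996, 0.0], [0.0, 0.0, -1.0]]
force: [-0.8, 3.4, 1.3]
grip_width: 14.0
finger_force: 30.0
```

Call:
{"api": "play_rows", "payload": {
  "deltas": [
    [[0.1,-1,0],[0,0,0],5],
    [[0.2,-2,0],[0,0,0],5],
    [[0.3,-3,0],[0,0,0],5],
    [[0.4,-4,0],[0,0,0],5]
  ]
}}

```text
t: 11.05
eef_pos: [545.6, -231.5, 271.0]
tcp_rot: [[-0.996, -0.092, -0.0], [-0.092, 0.996, 0.0], [0.0, 0.0, -1.0]]
force: [-1.1, 3.7, 0.6]
grip_width: 13.8
finger_force: 30.0
```

Call:
{"api": "play_rows", "payload": {
  "deltas": [
    [[0.1,-1,0.2],[0,0,0],5],
    [[0.2,-2,0.2],[0,0,0],5],
    [[0.3,-3,0.2],[0,0,0],5],
    [[0.4,-4,0.2],[0,0,0],5]
  ]
}}

```text
t: 11.45
eef_pos: [545.9, -234.5, 271.1]
tcp_rot: [[-0.996, -0.092, -0.001], [-0.092, 0.996, 0.002], [0.0, 0.003, -1.0]]
force: [-1.0, 5.8, 0.9]
grip_width: 14.1
finger_force: 30.0
```

Call:
{"api": "play_rows", "payload": {
  "deltas": [
    [[0.1,-1,0],[0,0,0],5],
    [[0.2,-2,0],[0,0,0],5],
    [[0.3,-3,0],[0,0,0],5]
  ]
}}

```text
t: 11.75
eef_pos: [546.1, -237.3, 271.1]
tcp_rot: [[-0.996, -0.092, -0.001], [-0.092, 0.996, 0.003], [0.001, 0.003, -1.0]]
force: [0.1, 6.1, -0.2]
grip_width: 13.6
finger_force: 30.0
```

Call:
{"api": "play_rows", "payload": {
  "deltas": [
    [[0.1,-1,0],[0,0,0],5],
    [[0.2,-2,0],[0,0,0],5]
  ]
}}

```text
t: 11.95
eef_pos: [546.3, -239.2, 271.1]
tcp_rot: [[-0.996, -0.092, -0.001], [-0.092, 0.996, 0.003], [0.001, 0.003, -1.0]]
force: [-1.6, 6.0, 0.6]
grip_width: 13.9
finger_force: 30.0
```

Call:
{"api": "play_rows", "payload": {
  "deltas": [
    [[0.1,-1,0],[0,0,0],5],
    [[0.2,-2,0],[0,0,0],5]
  ]
}}

```text
t: 12.15
eef_pos: [546.5, -241.2, 271.0]
tcp_rot: [[-0.996, -0.092, -0.001], [-0.092, 0.996, 0.003], [0.001, 0.003, -1.0]]
force: [-1.0, 5.8, 1.5]
grip_width: 13.7
finger_force: 30.0
```

Call:
{"api": "play_rows", "payload": {
  "deltas": [
    [[0.1,-1,0],[0,0,0],5],
    [[0.2,-2,0],[0,0,0],5]
  ]
}}

```text
t: 12.35
eef_pos: [546.7, -243.2, 271.0]
tcp_rot: [[-0.996, -0.092, -0.001], [-0.092, 0.996, 0.003], [0.001, 0.003, -1.0]]
force: [-0.4, 5.7, 1.8]
grip_width: 14.0
finger_force: 30.0
```

Call:
{"api": "play_rows", "payload": {
  "deltas": [
    [[0.1,-0.6,0],[0,0,0],5],
    [[0.1,-1,0],[0,0,0],5]
  ]
}}

```text
t: 12.55
eef_pos: [546.8, -244.3, 271.1]
tcp_rot: [[-0.996, -0.092, -0.001], [-0.092, 0.996, 0.003], [0.001, 0.003, -1.0]]
force: [-0.8, 5.2, 0.1]
grip_width: 13.6
finger_force: 30.0
```

Call:
{"api": "play_rows", "payload": {
  "deltas": [
    [[0.05,-0.5,0],[0,0,0],5],
    [[0.05,-0.8,0],[0,0,0],5]
  ]
}}

```text
t: 12.75
eef_pos: [546.8, -245.1, 271.0]
tcp_rot: [[-0.996, -0.092, -0.001], [-0.092, 0.996, 0.003], [0.001, 0.003, -1.0]]
force: [-0.3, 5.1, 0.8]
grip_width: 13.9
finger_force: 30.0
```

Call:
{"api": "play_rows", "payload": {
  "deltas": [
    [[0.05,-0.4,0],[0,0,0],5],
    [[0.05,-0.6,0],[0,0,0],5]
  ]
}}

```text
t: 12.95
eef_pos: [546.9, -245.7, 271.1]
tcp_rot: [[-0.996, -0.092, -0.001], [-0.092, 0.996, 0.003], [0.001, 0.003, -1.0]]
force: [-0.6, 6.0, 0.4]
grip_width: 13.9
finger_force: 30.0
```

Call:
{"api": "play_rows", "payload": {
  "deltas": [
    [[0.05,-0.4,0],[0,0,0],5],
    [[0.05,-0.4,0],[0,0,0],5]
  ]
}}

```text
t: 13.15
eef_pos: [547.0, -246.1, 271.0]
tcp_rot: [[-0.996, -0.092, -0.001], [-0.092, 0.996, 0.003], [0.001, 0.003, -1.0]]
force: [-1.8, 5.1, 0.2]
grip_width: 14.1
finger_force: 30.0
```

Call:
{"api": "play_rows", "payload": {
  "deltas": [
    [[0.05,-0.5,0],[0,0,0],5],
    [[0.05,-0.5,0],[0,0,0],5]
  ]
}}

```text
t: 13.35
eef_pos: [546.9, -246.3, 271.1]
tcp_rot: [[-0.996, -0.092, -0.001], [-0.092, 0.996, 0.003], [0.001, 0.003, -1.0]]
force: [-0.4, 6.2, 1.3]
grip_width: 13.9
finger_force: 30.0
```

Call:
{"api": "play_rows", "payload": {
  "deltas": [
    [[0.05,-0.5,0],[0,0,0],5],
    [[0.05,-0.5,0],[0,0,0],5]
  ]
}}

```text
t: 13.55
eef_pos: [547.0, -246.3, 271.1]
tcp_rot: [[-0.996, -0.092, -0.001], [-0.092, 0.996, 0.004], [0.001, 0.004, -1.0]]
force: [-1.3, 6.7, 0.8]
grip_width: 13.9
finger_force: 30.0
```

Call:
{"api": "play_rows", "payload": {
  "deltas": [
    [[0.05,-0.4,0],[0,0,0],5],
    [[0.05,-0.4,0],[0,0,0],5]
  ]
}}

```text
t: 13.75
eef_pos: [546.9, -246.3, 271.1]
tcp_rot: [[-0.996, -0.093, -0.001], [-0.093, 0.996, 0.005], [0.001, 0.005, -1.0]]
force: [-0.7, 7.6, 0.9]
grip_width: 14.0
finger_force: 30.0
```

The caddy has stopped at y −246.3 and the force is climbing, so this is the hard block. Increasing the push towards 15 N.

Call:
{"api": "play_rows", "payload": {
  "deltas": [
    [[0.05,-0.8,0],[0,0,0],5],
    [[0.1,-1.5,0],[0,0,0],5]
  ]
}}

```text
t: 13.95
eef_pos: [547.0, -246.5, 271.1]
tcp_rot: [[-0.996, -0.093, -0.001], [-0.093, 0.996, 0.008], [0.001, 0.008, -1.0]]
force: [-1.3, 11.2, 2.4]
grip_width: 13.8
finger_force: 30.0
```

Call:
{"api": "play_rows", "payload": {
  "deltas": [
    [[0.05,-0.8,0],[0,0,0],5],
    [[0.1,-1.2,0],[0,0,0],5]
  ]
}}

```text
t: 14.15
eef_pos: [547.0, -246.6, 271.1]
tcp_rot: [[-0.996, -0.093, -0.002], [-0.093, 0.996, 0.01], [0.001, 0.01, -1.0]]
force: [-2.0, 13.0, 3.2]
grip_width: 13.9
finger_force: 30.0
```

Call:
{"api": "play_rows", "payload": {
  "deltas": [
    [[0.05,-0.7,0.1],[0,0,0],5],
    [[0.1,-1.3,0.2],[0,0,0],5],
    [[0.1,-1.3,0.2],[0,0,0],5],
    [[0.1,-1.3,0.2],[0,0,0],5]
  ]
}}

```text
t: 14.55
eef_pos: [547.0, -246.7, 271.1]
tcp_rot: [[-0.996, -0.093, -0.002], [-0.093, 0.996, 0.012], [0.001, 0.012, -1.0]]
force: [-0.7, 14.1, 3.3]
grip_width: 13.4
finger_force: 30.0
```

Call:
{"api": "play_rows", "payload": {
  "deltas": [
    [[0.05,-0.7,0],[0,0,0],5],
    [[0.1,-1.2,0],[0,0,0],5],
    [[0.1,-1.2,0],[0,0,0],5],
    [[0.1,-1.2,0],[0,0,0],5]
  ]
}}

```text
t: 14.95
eef_pos: [547.0, -246.8, 271.1]
tcp_rot: [[-0.996, -0.094, -0.002], [-0.094, 0.996, 0.014], [0.001, 0.014, -1.0]]
force: [-0.9, 15.5, 4.3]
grip_width: 13.9
finger_force: 30.0
```

Call:
{"api": "play_rows", "payload": {
  "deltas": [
    [[0.05,-0.6,0],[0,0,0],5],
    [[0.1,-1.0,0],[0,0,0],5],
    [[0.1,-1.0,0],[0,0,0],5],
    [[0.1,-1.0,0],[0,0,0],5]
  ]
}}

```text
t: 15.35
eef_pos: [547.0, -246.9, 271.1]
tcp_rot: [[-0.996, -0.094, -0.002], [-0.094, 0.995, 0.016], [0.001, 0.016, -1.0]]
force: [-0.6, 16.9, 3.8]
grip_width: 13.7
finger_force: 30.0
```

Call:
{"api": "play_rows", "payload": {
  "deltas": [
    [[-0.1,1.5,0],[0,0,0],5],
    [[-0.2,3,0],[0,0,0],5],
    [[-0.4,4.5,0],[0,0,0],5],
    [[-0.5,6,0],[0,0,0],5],
    [[-0.6,7,0],[0,0,0],5],
    [[-0.6,7,0],[0,0,0],5]
  ]
}}

```text
t: 15.95
eef_pos: [546.9, -246.3, 271.1]
tcp_rot: [[-0.996, -0.093, -0.001], [-0.093, 0.996, 0.003], [0.001, 0.003, -1.0]]
force: [-0.8, 6.2, 0.6]
grip_width: 14.0
finger_force: 30.0
```

Call:
{"api": "play_rows", "payload": {
  "deltas": [
    [[-0.1,1,0],[0,0,0],5],
    [[-0.2,1.8,0],[0,0,0],5],
    [[-0.2,1.8,0],[0,0,0],5]
  ]
}}

```text
t: 16.25
eef_pos: [546.9, -246.1, 271.1]
tcp_rot: [[-0.996, -0.092, -0.001], [-0.092, 0.996, 0.0], [0.001, 0.0, -1.0]]
force: [0.1, 2.9, -1.6]
grip_width: 13.9
finger_force: 30.0
```

Call:
{"api": "play_rows", "payload": {
  "deltas": [
    [[0,0.4,0],[0,0,0],16],
    [[0,0.4,0],[0,0,0],24],
    [[0,0.4,0],[0,0,0],40],
    [[0,0.4,0],[0,0,0],50],
    [[0,0.4,0],[0,0,0],50],
    [[0,0.4,0],[0,0,0],50]
  ]
}}

```text
t: 16.85
eef_pos: [547.1, -245.9, 271.6]
tcp_rot: [[-0.996, -0.092, 0.0], [-0.092, 0.996, -0.0], [-0.0, -0.0, -1.0]]
force: [0.8, -0.3, 0.4]
grip_width: 49.6
finger_force: 0.0
```

Call:
{"api": "play_rows", "payload": {
  "deltas": [
    [[0,0,10],[0,0,0],50],
    [[0,0,30],[0,0,0],50],
    [[0,0,60],[0,0,0],50],
    [[-20,0,90],[0,0,0],50],
    [[-60,0,100],[0,0,0],50],
    [[-100,0,100],[0,0,0],50],
    [[-130,0,100],[0,0,0],50],
    [[-130,0,100],[0,0,0],50]
  ]
}}

```text
t: 17.65
eef_pos: [414.1, -245.3, 373.6]
tcp_rot: [[-0.996, -0.09, 0.001], [-0.09, 0.996, -0.002], [-0.001, -0.002, -1.0]]
force: [0.3, -0.1, 0.6]
grip_width: 50.0
finger_force: 0.0
```

```bash
python3 - <<'E'
from h import *
o=observe();print(o['t'],o['eef_pos'],o['force'])
s=get_image("scene")[170:360,140:300,::-1];t=get_image("top")[190:310,330:520,::-1]
a=cv2.resize(s,None,fx=2.5,fy=2.5,interpolation=cv2.INTER_CUBIC);b=cv2.resize(t,None,fx=2.1,fy=2.1,interpolation=cv2.INTER_CUBIC)
b=cv2.copyMakeBorder(b,0,a.shape[0]-b.shape[0],0,0,0);cv2.imwrite("pics/f.png",np.hstack([a,b]))
E
```

```text
17.65 [ 414.10287718 -245.29737296  373.57025064] [ 0.29477056 -0.09880909  0.56965388]
```

View pics/f.png

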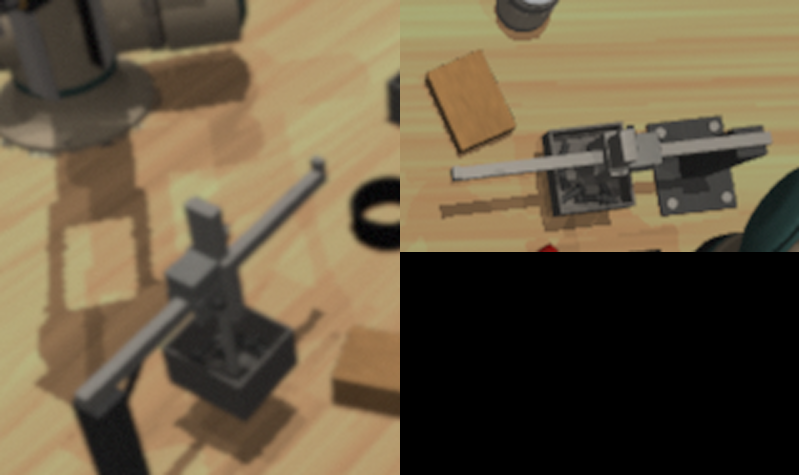

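The caddy hangs against the block at (195,275), with bolts still in the bin and the gripper clear. I'll let it settle, then hand in.

Call:
{"api": "play_rows", "payload": {
  "deltas": [
    [[0,0,0],[0,0,0],50],
    [[0,0,0],[0,0,0],50],
    [[0,0,0],[0,0,0],50],
    [[0,0,0],[0,0,0],50],
    [[0,0,0],[0,0,0],50],
    [[0,0,0],[0,0,0],50],
    [[0,0,0],[0,0,0],50],
    [[0,0,0],[0,0,0],50]
  ]
}}

```text
t: 18.55
eef_pos: [417.1, -245.6, 371.5]
tcp_rot: [[-0.996, -0.092, 0.0], [-0.092, 0.996, 0.0], [-0.0, 0.0, -1.0]]
force: [0.2, 0.3, -0.2]
grip_width: 49.8
finger_force: 0.0
```

```bash
python3 -c "
from rig import *
print(hand_in())"
```

```text
the job is handed in; nothing more can be done
None
```

I handed the job in at about 18.6 s: the caddy hangs on the second rail against the buffer block, pressed home at about 15–17 N wrist force, with the bolts still in the bin; I judged the pin flush from the hard stop and that force, not by sight.

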